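# Start up the chisel grinder in the carving studio

## Task

Get the bench grinder running so that the chisels can be sharpened: switch on the bench power by pressing down the raised half of the power strip's rocker, then start the dust extractor by pushing the flat-topped start button on its two-button station fully in for a moment and letting it come back up, and only then switch on the grinder by pressing in the raised half of the rocker on its sloping front. Do not press the mushroom-shaped stop button, and leave the hammer, the chisels and the plaster figure standing or lying where they are.

Things in the scene. Friction and masses are not known exactly. Their poses are not given: they have to be found in the camera images.
- strip: Switched power strip screwed to the bench: aluminium bar 250 x 50 x 44 mm, long along x, black end caps. Origin under its middle, z up. Rocker in a grey frame in its top at x = -100 mm (near end); three round sockets at x = -35, +25, +85 mm, the last two with black plugs up to 77 mm above the bench, their cords leaving to -y.
- strip_rocker (a joint): Power strip rocker, black, 32 x 22 mm, V-shaped top: off (0 rad) its ON half is raised 19 deg, on (0.34 rad) that half lies flat. Over-centre spring: about 6 N on the raised half moves it; past half way it snaps over and stays. Pivot line across the strip at strip x = -100 mm, 49.5 mm above the bench; the frame round it is 2.5 mm lower. ON half: the one away from the sockets (strip -x).
- strip_on (a point): Fixed point for pressing the strip rocker's ON half: mid-width, 12 mm from the pivot line, at the height of that half when it lies flat (on), 49.5 mm above the bench; while off, the raised surface is about 4 mm above it. Axes as the strip's: x along the strip towards the sockets, z up.
- station: Start/stop station of the dust extractor, screwed to the bench: grey box 90 x 154 mm (long along y), 66 mm high, origin under its middle, z up. Two black push buttons in its top, each in an aluminium collar 38 mm across and 4 mm high: start at y = -32 mm, stop at y = +32 mm. A conduit leaves at +x.
- start_button (a joint): Travel of the start button (flat round head, 29 mm across): 0 m out, 0.006 m fully in. Springs back by itself; needs 1.5 N to begin and 5 N to be fully in.
- start_top (a point): Centre of the start button's flat top, moving with it; 79 mm above the bench when out, 9 mm above its collar. Axes as the station's.
- stop_button (a joint): Travel of the stop button (mushroom head, 40 mm across): 0 m out, 0.006 m fully in. Same spring as the start button.
- stop_top (a point): Centre of the stop button's domed top, moving with it; 94 mm above the bench when out.
- grinder: Green bench grinder bolted down, front to -x. Origin on the bench under its base. 316 mm wide (y), 275 mm high, 150 mm wheels on an axis along y at x = 55, z = 150 mm; motor radius 62 mm. Between the wheels, before the motor, a console with the rocker faces up and forward (normal 20 deg from vertical towards -x). Tool rests at y = +-125 mm reach to x = -60 mm, 138 mm high.
- grinder_rocker (a joint): Grinder rocker, black, 32 x 22 mm, V-shaped top: off (0 rad) its ON half is raised 19 deg, on (0.34 rad) that half lies flat. Over-centre spring: about 6 N on the raised half moves it; past half way it snaps over and stays. Set in the console; pivot line along grinder y, at grinder x = -77 mm, 56 mm high; frame 2.5 mm deeper. ON half: the upper one (towards the motor).
- grinder_on (a point): Fixed point for pressing the grinder rocker's ON half: mid-width, 12 mm up the slope from the pivot line, at the level of that half when it lies flat (on), 60 mm above the bench; while off, the raised surface is about 4 mm above it. Axes: z the console's outward normal, x up the slope, y as the grinder's.
- hammer: Club hammer standing on its steel head (102 x 42 x 42 mm, long along x) with the wooden handle straight up, 258 mm high. Origin under the head. Leave alone.
- flat_chisel: Steel stone chisel lying on the bench, 210 mm long (along x), 13 mm thick, with a 22 mm flat edge. Origin under its middle. Leave alone.
- point_chisel: Steel point chisel lying on the bench, 207 mm long (along x), 13 mm thick. Origin under its middle. Leave alone.
- figure: White plaster torso standing on the bench, 199 mm high, about 80 mm across. Origin under its foot. Leave alone.
There are look-alikes about, which are no part of the job. Of the things that look like the station, the middle-sized one is meant.

How it is judged:
On the way, in this order (a step that is already met when the one before it is completed fails the run):
1. the power strip's rocker is switched on (value of joint strip_rocker above 0.25 rad), for 0.1 s.
2. the start button is pushed fully in (value of joint start_button above 0.0045 m), for 0.1 s.
3. the start button has come back up, with the grinder still off (value of joint start_button below 0.0015 m and value of joint grinder_rocker below 0.1 rad), for 0.05 s.
4. the grinder's rocker is switched on (value of joint grinder_rocker above 0.25 rad), for 0.1 s.
At the end, for the whole second after the job is handed in: Both rockers are over to on (past 0.25 of 0.34 rad), both push buttons are out (within 1.5 mm), and the hammer, chisels and figure are within 20 mm of where they were (value of joint each of strip_rocker, grinder_rocker above 0.25 rad and value of joint each of start_button, stop_button below 0.0015 m and distance of each of hammer, flat_chisel, point_chisel, figure from where it was at the start of the episode below 0.02 m); the robot touches nothing.
It fails at once if the stop button is pressed (more than 2 mm) (value of joint stop_button above 0.002 m).
It fails at once if the start button is pushed while the bench power is off (value of joint start_button above 0.003 m and value of joint strip_rocker below 0.1 rad).
It fails at once if the grinder is switched on while the bench power is off (value of joint grinder_rocker above 0.25 rad and value of joint strip_rocker below 0.1 rad).
It fails at once if the hammer or the figure is moved, lifted or knocked over (distance of any of hammer, figure from where it was at the start of the episode above 0.02 m or angle between any of hammer, figure's own z axis and vertical above 0.3 rad).
It fails at once if a chisel is moved or lifted (distance of any of flat_chisel, point_chisel from where it was at the start of the episode above 0.02 m).
It also fails if it takes over 43 s, if anything falls off the work surface, if the arm or the gripper's body presses on something with over 40 N, if the wrist force passes 120 N, or if a joint passes its speed limit or range.

## Robot

A 7-joint arm with a two-finger parallel gripper is mounted at the origin on the work surface. World frame = base frame: x ahead of the robot, y to its left, z up, the work surface at z = 0. Lengths are in m, angles in rad, forces in N, time in s.
With the tool pointing down it reaches from about 0.425 to 0.925 m from the base axis. Payload 6.8 kg.
Tool frame: the origin (TCP) lies between the finger pads; the fingertips stand r.tips_ahead ahead of it and the grasp point (between the pads) lies 5 mm behind it (r.tips_ahead is the distance from the TCP to the fingertips, in m); z points along the fingers, y is the line along which they close (so a half turn about z gives the same grasp; the last joint's range is limited). The gripper opens to 85 mm and grips with 20 to 120 N. Pads are 22 mm wide; open, the fingers measure 114 mm over their backs; the gripper's body (76 mm by 85 mm) begins 54 mm behind the grasp point. The pads swing forward as they close: fully open they stand 13 mm farther back than shut.
Start: joints at [1.198, 0.477, 0.022, 1.555, -0.011, 1.109, -0.083], TCP at [0.177, -0.651, 0.245] pointing down, gripper open.
Joint ranges: [-2.96, 2.96], [-0.34, 2.1], [-1.41, 1.46], [0.24, 2.44], [-1.37, 4.51], [0.17, 1.92], [-2.96, 2.96]. Speed limits (rad/s): [2.39, 2.39, 3.14, 3.14, 3.14, 3.14, 3.14].

## Interface

Orientations are given as a rotation vector (axis times angle).
In Python, from bench import r gives the robot as it stands.
- The arm moves only by the tool move_arm, never from a script. Its argument "rows" is one flat list of numbers, 4 for each row, row after row: the shift along the tool's x, y, z in cm, then the turn about the tool's z in degrees. In form: [tx, ty, tz, twist, tx, ty, tz, twist, ...]. A call has 1 to 10 rows; each row is the pose to reach, as a shift and turn from the pose commanded when the call began, along the tool's axes at that moment; what a row does not reach only later rows make up. A row lasts 1/8 s, in which the tool goes at most 62.5 mm and 10.7 degrees, less where a joint would pass 70% of its speed; a pose out of reach is approached as far as the arm can. A call with a gripper value outside its range is refused whole. "fingers" is the opening, from 0 (shut) to 1 (fully open), set as the call begins (left out, the last holds). The fingers move at their own pace and stop on an object; "newtons" is the grip in N (left out, the last holds). Time passes only in rows, so rows that repeat a pose let the fingers close. It gives the time, the measured TCP pose, the force, the opening and the grip force at its end, in the units of the state.
- r.get_obs(): the state, without advancing time (a new reading comes with each control period).
- r.grab_frame(name): name is "side" or "top" or "wrist"; returns the picture (420x560x3 uint8, blue, green, red); there is no depth.
- r.camera_params(name): a dict with "fx", "fy", "cx", "cy" (pixels), "world_from_camera" (4x4, takes a point from camera to world coordinates). Camera axes: x right, y down, z forward; pixel columns grow to the right and rows downward; lengths in m; the calibration is good to about 2 mm. A picture is of the moment at which its call begins: read the wrist's pose just before it. camera_params takes no time and is no camera call; for the wrist camera it gives the pose at the moment of the call.
- r.hand_in(): hands the job in; it is judged then, once.
The state is a dict: "clock": time; "joints": joint angles; "qvel": joint speeds; "tau": joint torques, N m; "tcp_pos": TCP position; "orientation": TCP orientation; "contact_force": force on the tool from outside, world axes, zero at the start; "moment": the same for the moment, N m; "grip_width": finger opening in m; "gripper_force": force on a finger pad.
Only numpy, scipy, OpenCV 4.12 (cv2) and the standard library are available. Lean on these libraries where they do the work, as an engineer would, in place of code of your own. Each camera call takes 0.05 s, during which the arm holds its last target. There are 200 camera calls.

## Working session

There is one attempt and no reset: what is moved stays moved. The work goes in short steps, Python scripts to look and compute and a tool call to move; the robot and the scene stay as the last step left them, time stands still between calls to the robot, and variables do not carry over. Pictures are saved under pics/ and viewed, at most 10 in all, crops included, and the job is handed in when it is done.

Besides the shell and the picture viewer there is one more tool, called after "Request:" by a JSON object that holds its "op" and its "data". move_arm: Moves the arm, as the interface text tells. Its arguments: {"type":"object","properties":{"rows":{"type":"array"},"fingers":{"type":"number"},"newtons":{"type":"number"}},"required":["rows"]}

```bash
mkdir -p pics; python3 - <<'E'
from bench import r
import cv2,numpy as np
np.set_printoptions(precision=4,suppress=True)
for n in("side","top"):
    cv2.imwrite(f"pics/{n}0.png",cv2.resize(r.grab_frame(n),(800,600),interpolation=cv2.INTER_CUBIC))
    p=r.camera_params(n);print(n,p["fx"],p["fy"],p["cx"],p["cy"]);print(p["world_from_camera"])
o=r.get_obs();print(o["clock"],o["tcp_pos"],o["orientation"],o["contact_force"],r.tips_ahead)
E
```

```text
side 452.2641135568334 452.2641135568334 274.6559620455073 209.05118891720298
[[-0.7916 -0.4707  0.3898  0.0483]
 [-0.6111  0.6113 -0.5029  0.521 ]
 [-0.0015 -0.6363 -0.7715  1.0548]
 [ 0.      0.      0.      1.    ]]
top 498.0961677820488 498.0961677820488 278.05974991631587 211.26020118435497
[[ 0.0162 -0.9982  0.0577  0.4344]
 [-0.9998 -0.0166 -0.0071 -0.0971]
 [ 0.0081 -0.0575 -0.9983  1.6409]
 [ 0.      0.      0.      1.    ]]
0.1 [ 0.1765 -0.651   0.2444] [-3.1125 -0.4145  0.0006] [ 0.1121  0.1022 -0.4455] 0.014
```

View pics/side0.png

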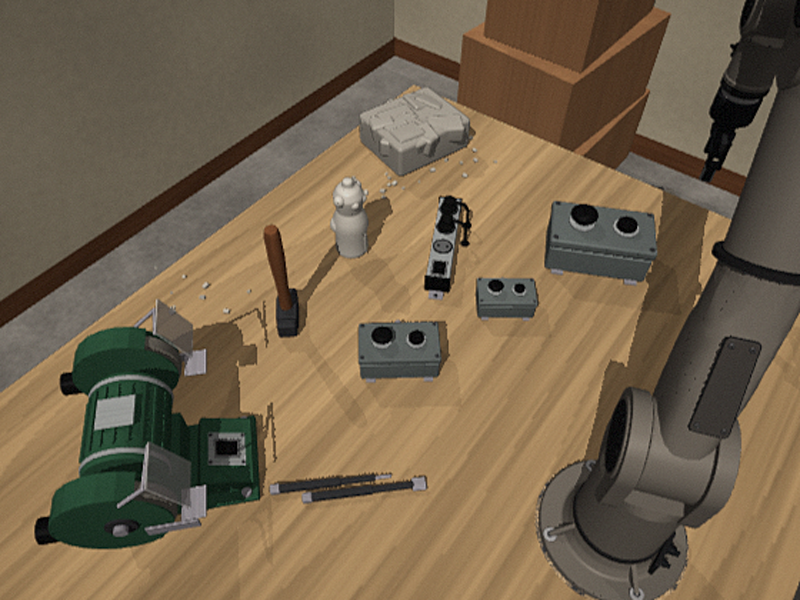

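View pics/top0.png

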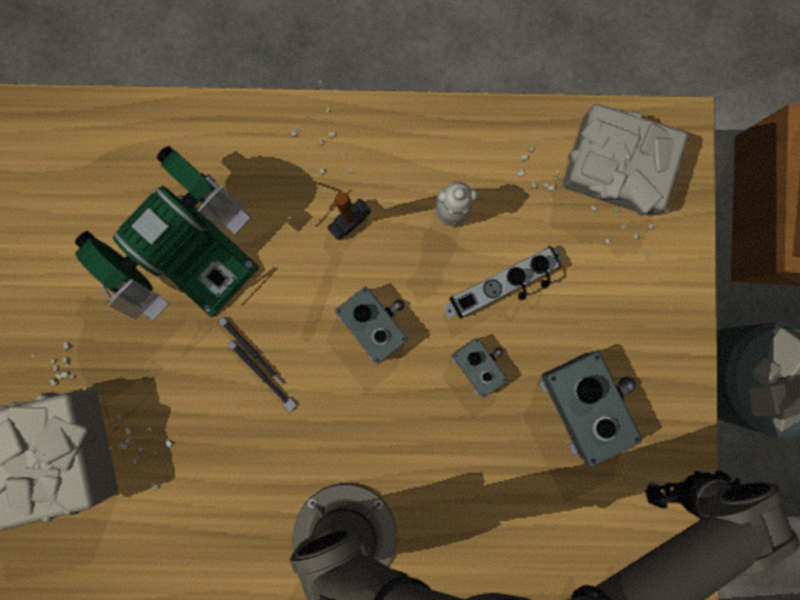

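The side view shows three stations. The middle-sized one is at about side (400,350) and top (371,325), with start at top (381,337) and the larger stop at (362,313). The strip rocker is at top (467,300), side (439,267). The grinder rocker is at top (217,278), side (228,448). I'll enlarge these areas and triangulate.

```bash
python3 - <<'E'
from bench import r
import cv2,numpy as np
C={"top":[(327,210),(260,228),(152,194)],"side":[(307,185),(280,240),(160,312)]}
rows=[]
for n in C:
    im=r.grab_frame(n);row=[]
    for (u,v) in C[n]:
        c=cv2.resize(im[v-25:v+25,u-22:u+22],None,fx=6,fy=6,interpolation=cv2.INTER_CUBIC)
        for k in range(0,50,10):
            cv2.putText(c,str(v-25+k),(0,k*6+8),0,.35,(0,255,255),1);cv2.line(c,(0,k*6),(6,k*6),(0,255,255),1)
        for k in range(0,44,10):
            cv2.putText(c,str(u-22+k),(k*6,298),0,.35,(255,255,0),1);cv2.line(c,(k*6,284),(k*6,290),(255,255,0),1)
        row.append(c)
    rows.append(np.hstack(row))
cv2.imwrite("pics/crops.png",np.vstack(rows))
E
```

```text
(no output)
```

View pics/crops.png

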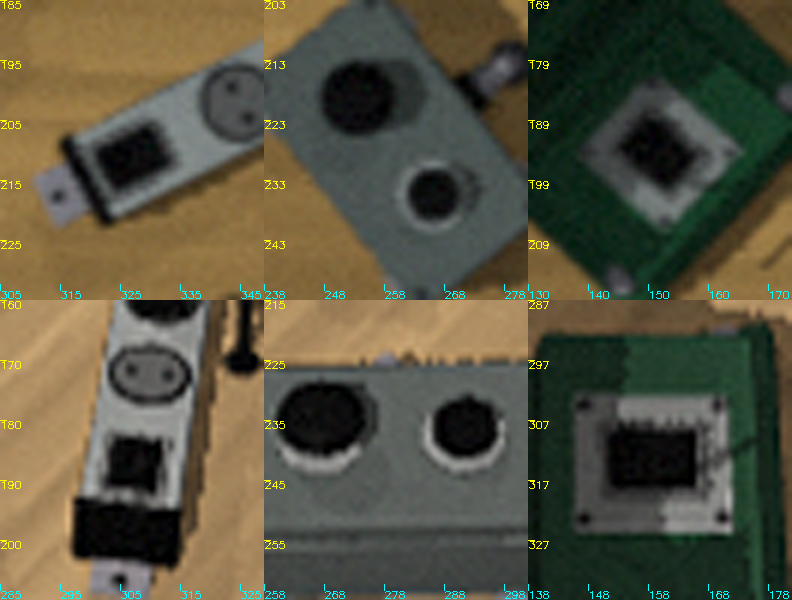

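The crops give these pixels (top | side):
- **Strip rocker:** (327.5,210.8) | (307.3,187.2)
- **Start:** (266.5,235.3) | (291.5,236.3)
- **Stop:** (253.7,219.2) | (267.7,234.5)
- **Grinder rocker:** (151.5,194) | (158.7,313.3)

```bash
cat > h.py <<'E'
import numpy as np, cv2
from bench import r
np.set_printoptions(precision=4,suppress=True)
def ray(n,uv):
    p=r.camera_params(n);T=p["world_from_camera"];d=np.array([(uv[0]-p["cx"])/p["fx"],(uv[1]-p["cy"])/p["fy"],1])
    d=T[:3,:3]@d;return T[:3,3],d/np.linalg.norm(d)
def tri(a,b):
    A=[];B=[]
    for n,uv in(("top",a),("side",b)):
        o,d=ray(n,uv);M=np.eye(3)-np.outer(d,d);A.append(M);B.append(M@o)
    x=np.linalg.lstsq(np.vstack(A),np.hstack(B),rcond=None)[0]
    return x,[np.linalg.norm(M@x-b) for M,b in zip(A,B)]
def plane(n,uv,z):
    o,d=ray(n,uv);return o+d*(z-o[2])/d[2]
E
python3 - <<'E'
from h import *
P=dict(strip=((327.5,210.8),(307.3,187.2),.0515),sock1=((344.7,202.2),(309.8,172.3),.044),start=((266.5,235.3),(291.5,236.3),.079),stop=((253.7,219.2),(267.7,234.5),.090),grin=((151.5,194),(158.7,313.3),.058))
for k,(a,b,z) in P.items():
    x,e=tri(a,b);print(k,x,"res",e[0],"top@z",plane("top",a,z)[:2],"side@z",plane("side",b,z)[:2])
# full-image features at 800 scale for yaw
f=lambda u,v,z:plane("top",(u*.7,v*.7),z)[:2]
ang=lambda a,b:np.degrees(np.arctan2(*(b-a)[::-1]))
print("strip yaw",ang(f(467,300,.05),f(541,263,.077)),ang(f(467,300,.05),f(516,276,.077)))
g=lambda x,y,z:plane("top",(130+(x-528)/6,169+y/6),z)[:2]
print("grinder x yaw",ang(g(668,225,.048),g(583,155,.066)),ang(g(742,150,.048),g(655,80,.066)),"y yaw",ang(g(742,150,.05),g(668,225,.05)),ang(g(655,80,.06),g(583,155,.06)))
print("centre frame",g(662,152.5,.056),"wheels axis y yaw",ang(f(165,153,.15),f(83,238,.15)))
E
```

```text
strip [ 0.532  -0.2667  0.0438] res 0.0014414582326929912 top@z [ 0.5303 -0.2666] side@z [ 0.5296 -0.2599]
sock1 [ 0.5608 -0.3214  0.0454] res 0.0016914458243005581 top@z [ 0.5594 -0.3225] side@z [ 0.5629 -0.3217]
start [ 0.4498 -0.0725  0.0727] res 0.0012413165217480808 top@z [ 0.4487 -0.0733] side@z [ 0.4482 -0.0681]
stop [ 0.4991 -0.0319  0.0838] res 0.0010115427261656103 top@z [ 0.498  -0.0327] side@z [ 0.497  -0.0278]
grin [0.5751 0.2967 0.0549] res 0.0008915533195922654 top@z [0.5742 0.2953] side@z [0.5742 0.2979]
strip yaw -62.58324403112411 -63.09293027201016
grinder x yaw 49.763344072629906 51.076214321976025 y yaw 136.86817845208185 137.76426797533387
centre frame [0.5731 0.2931] wheels axis y yaw 138.05295749192624
```

Request:
{"op": "move_arm", "data": {"rows": [4.4,-2.93,0,7.8,8.8,-5.85,0,15.6,13.2,-8.8,0,23.4,17.6,-11.7,0,31.2,22,-14.6,0,39,26.4,-17.6,1,46.8,30.8,-20.5,2,54.6,35.2,-23.4,3,62.4,39.6,-26.3,4,70.2,43.95,-29.3,5,77.9], "fingers": 0}}

```text
clock: 1.45
tcp_pos: [0.5251, -0.2524, 0.195]
orientation: [2.679, -1.641, 0.0]
contact_force: [0.8, -0.9, 0.2]
grip_width: 0.0
gripper_force: 0.0
```

Request:
{"op": "move_arm", "data": {"rows": [0,0,0,0,0,0,0,0]}}

```text
clock: 1.7
tcp_pos: [0.5238, -0.254, 0.1951]
orientation: [2.683, -1.633, -0.001]
contact_force: [0.4, -0.3, 0.7]
grip_width: -0.0002
gripper_force: 0.0
```

```bash
cat >> h.py <<'E'
from scipy.spatial.transform import Rotation as R
def st():
    o=r.get_obs();M=R.from_rotvec(o["orientation"]).as_matrix()
    print("t",o["clock"],"tcp",np.array(o["tcp_pos"]),"xyaw",np.degrees(np.arctan2(M[1,0],M[0,0])),"z",M[:,2],"F",np.array(o["contact_force"]),"w",o["grip_width"],"tips",r.tips_ahead)
    return np.array(o["tcp_pos"]),M
def to(x,y,z,yaw):
    p,M=st();d=M.T@(np.array([x,y,z])-p)*100;tw=-(yaw-np.degrees(np.arctan2(M[1,0],M[0,0])));print("shift cm",d,"twist",(tw+180)%360-180)
E
python3 - <<'E'
from h import *
to(.524,-.2534,.08,-62.7)
p=r.camera_params("wrist");T=np.linalg.inv(p["world_from_camera"])
im=r.grab_frame("wrist");cv2.imwrite("pics/w1.png",im)
def px(q):
    c=T@np.append(q,1);return p["fx"]*c[0]/c[2]+p["cx"],p["fy"]*c[1]/c[2]+p["cy"]
print("pivot",px([.530,-.2652,.0495]),"on",px([.5245,-.2543,.0495]))
E
```

```text
t 1.7 tcp [ 0.5238 -0.254   0.1951] xyaw -62.67234673627678 z [-0.0008 -0.0004 -1.    ] F [ 0.4205 -0.298   0.6952] w -0.00015891707707058758 tips 0.014
shift cm [-0.0443 -0.0581 11.5129] twist 0.02765326372320942
pivot (np.float64(280.21854925485934), np.float64(188.55457775843118)) on (np.float64(280.0680703382062), np.float64(204.58610503718072))
```

View pics/w1.png

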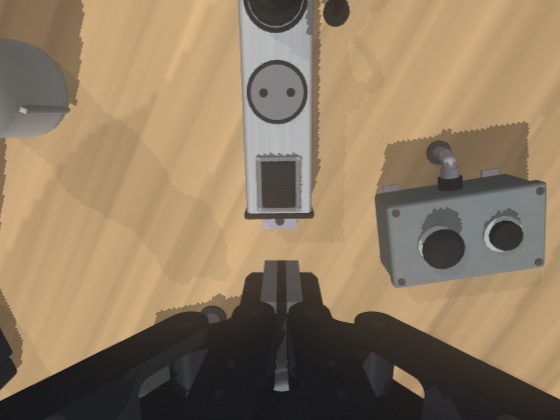

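The wrist view shows the rocker at (279,184), its frame spanning rows 157–211, socket 1 at (277,91), and the strip end at row 214. I'll ray-cast these to refine the pivot.

```bash
python3 - <<'E'
from h import *
e=np.array([np.cos(np.radians(-62.7)),np.sin(np.radians(-62.7))])
for n,uv,z,off in(("frame",(279,184),.047,0),("sock",(277,91),.044,65),("end",(279.5,213),.044,-25),("startbtn",(507,236),.079,None),("stop",(441,249),.09,None)):
    q=plane("wrist",uv,z)[:2];print(n,q,"pivot",q-e*off if off is not None else "")
E
```

```text
frame [ 0.5317 -0.2683] pivot [ 0.5317 -0.2683]
sock [ 0.5631 -0.3263] pivot [-29.2491  57.4338]
end [ 0.5208 -0.2478] pivot [ 11.9871 -22.4633]
startbtn [ 0.3794 -0.3131] pivot 
stop [ 0.4206 -0.286 ] pivot
```

Request:
{"op": "move_arm", "data": {"rows": [0.2,-0.05,4,0,0.2,-0.05,8,0,0.2,-0.05,11,0,0.2,-0.05,12,0,0.2,-0.05,12.4,0,0.2,-0.05,12.7,0,0.2,-0.05,13,0,0.2,-0.05,13.2,0,0.2,-0.05,13.2,0,0.2,-0.05,13.2,0]}}

```text
clock: 3.0
tcp_pos: [0.5259, -0.2553, 0.0637]
orientation: [-2.682, 1.635, -0.001]
contact_force: [0.0, 0.8, 4.5]
grip_width: -0.0
gripper_force: 2.3
```

Request:
{"op": "move_arm", "data": {"rows": [0,0,0.1,0,0,0,0.2,0,0,0,0.2,0,0,0,-3,0,0,0,-7,0,0,0,-13,0,0,0,-13,0,0,0,-13,0]}}

```text
clock: 4.0
tcp_pos: [0.5252, -0.2551, 0.1929]
orientation: [2.682, -1.635, -0.0]
contact_force: [-0.4, -0.2, -0.8]
grip_width: -0.0001
gripper_force: 0.0
```

```bash
python3 - <<'E'
from h import *
w=r.grab_frame("wrist")[130:250,220:350]
t=r.grab_frame("side")[165:205,285:330]
cv2.imwrite("pics/w2.png",np.hstack([cv2.resize(w,(433,400),interpolation=2),cv2.resize(t,(360,400),interpolation=2)]))
# next: start, station y yaw 39.5
to(.449,-.0725,.16,39.5);to(.449,-.0725,.16,-140.5)
E
```

```text
t 4.1 tcp [ 0.5246 -0.2548  0.1917] xyaw -62.72706238240561 z [-0.0027  0.0009 -1.    ] F [-0.1812 -0.5338  0.4014] w -3.2264033148636554e-05 tips 0.014
shift cm [-19.66    -1.6439   3.2086] twist -102.22706238240562
t 4.1 tcp [ 0.5246 -0.2548  0.1917] xyaw -62.72706238240561 z [-0.0027  0.0009 -1.    ] F [-0.1812 -0.5338  0.4014] w -3.2264033148636554e-05 tips 0.014
shift cm [-19.66    -1.6439   3.2086] twist 77.77293761759438
```

View pics/w2.png

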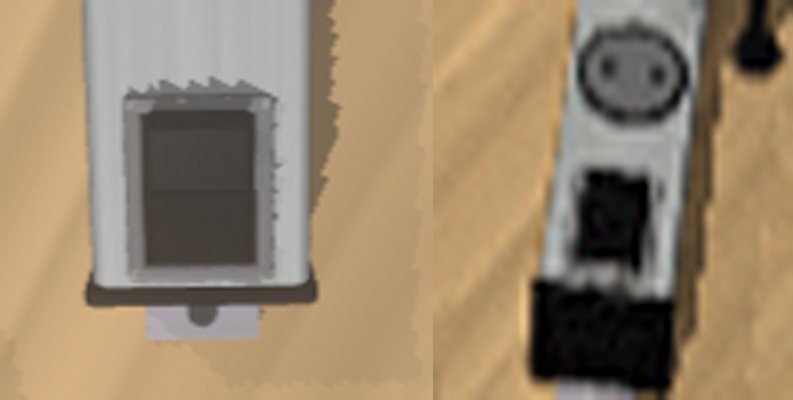

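The strip rocker is now over: its socket-side half is raised and its end half is flat. Next is the start button.

Request:
{"op": "move_arm", "data": {"rows": [-2,-0.2,0,-10.2,-4,-0.4,0,-20.4,-6,-0.5,0,-30.6,-8,-0.7,0,-40.8,-10,-0.9,0,-51,-12,-1,0,-61.2,-14,-1.2,1,-71.4,-16,-1.3,2,-81.6,-18,-1.5,3,-91.8,-19.6,-1.6,3.2,-102.2]}}

```text
clock: 5.35
tcp_pos: [0.4482, -0.0727, 0.1593]
orientation: [-2.951, -1.07, 0.005]
contact_force: [0.2, 0.9, 0.8]
grip_width: -0.0001
gripper_force: 0.0
```

Request:
{"op": "move_arm", "data": {"rows": [0,0,0,0,0,0,0,0]}}

```text
clock: 5.6
tcp_pos: [0.4499, -0.0744, 0.1609]
orientation: [-2.959, -1.055, 0.001]
contact_force: [1.0, -0.3, -0.4]
grip_width: -0.0002
gripper_force: 0.0
```

```bash
python3 - <<'E'
from h import *
to(.4495,-.0735,.087,39.5);print(r.get_obs()["joints"])
E
```

```text
t 5.6 tcp [ 0.4499 -0.0744  0.1609] xyaw 39.238484374326795 z [-0.0007  0.     -1.    ] F [ 0.9945 -0.3159 -0.4028] w -0.0002297821593381529 tips 0.014
shift cm [ 0.0233 -0.0907  7.3899] twist -0.26151562567321207
[ 0.3185  0.2513 -0.3318  2.1252  0.1151  0.7823 -0.9714]
```

Request:
{"op": "move_arm", "data": {"rows": [0,-0.1,3,0,0,-0.1,5.5,0,0,-0.1,6.5,0,0,-0.1,7,0,0,-0.1,7.3,0,0,-0.1,7.45,0,0,-0.1,7.45,0,0,-0.1,7.45,0]}}

```text
clock: 6.6
tcp_pos: [0.4493, -0.0733, 0.0871]
orientation: [2.957, 1.06, 0.0]
contact_force: [-3.0, -2.6, 4.8]
grip_width: -0.0
gripper_force: 2.4
```

Request:
{"op": "move_arm", "data": {"rows": [0,0,0.15,0,0,0,0.15,0,0,0,0.15,0]}}

```text
clock: 6.98
tcp_pos: [0.4494, -0.0733, 0.0867]
orientation: [2.956, 1.06, -0.0]
contact_force: [-9.2, -1.5, 22.9]
grip_width: 0.0004
gripper_force: 11.7
```

Request:
{"op": "move_arm", "data": {"rows": [0,0,-2,0,0,0,-6,0,0,0,-12,0,0,0,-12,0,0,0,-12,0]}}

```text
clock: 7.6
tcp_pos: [0.4495, -0.0727, 0.2052]
orientation: [2.957, 1.061, 0.002]
contact_force: [-0.7, 0.4, -1.5]
grip_width: 0.0
gripper_force: 0.0
```

```bash
python3 - <<'E'
from h import *
# camera view pose: over the console, 12 mm short
to(.5755,.2935,.20,48.5)
E
```

```text
t 7.6 tcp [ 0.4495 -0.0727  0.2052] xyaw 39.48776668573318 z [ 0.001   0.0001 -1.    ] F [-0.7214  0.4109 -1.4792] w 4.309533850310486e-05 tips 0.014
shift cm [ 33.0109 -20.2463   0.535 ] twist -9.012233314266837
```

Request:
{"op": "move_arm", "data": {"rows": [3,-2.1,0,-1,6.5,-4.5,0,-2,10,-7,0,-3,13.5,-9.4,0,-4,17,-11.9,0,-5,20.5,-14.3,0,-6,24,-16.8,0,-7,27,-18.9,0,-8,29,-20.2,0.5,-9,29,-20.2,0.5,-9]}}

```text
clock: 8.85
tcp_pos: [0.5439, 0.2687, 0.1983]
orientation: [-2.862, -1.293, 0.004]
contact_force: [-0.9, 0.3, -0.5]
grip_width: 0.0
gripper_force: 0.0
```

Request:
{"op": "move_arm", "data": {"rows": [0,0,0,0,0,0,0,0]}}

```text
clock: 9.1
tcp_pos: [0.5449, 0.2657, 0.2001]
orientation: [2.865, 1.286, -0.001]
contact_force: [-0.3, -0.4, 0.6]
grip_width: 0.0
gripper_force: 0.0
```

```bash
python3 - <<'E'
from h import *
st();cv2.imwrite("pics/w3.png",r.grab_frame("wrist"))
p=r.camera_params("wrist");T=np.linalg.inv(p["world_from_camera"]);c=T@[.574,.2955,.056,1]
print("pivot pred",p["fx"]*c[0]/c[2]+p["cx"],p["fy"]*c[1]/c[2]+p["cy"])
E
```

```text
t 9.1 tcp [0.5449 0.2657 0.2001] xyaw 48.354656650354876 z [-0.0001 -0.0011 -1.    ] F [-0.3068 -0.3526  0.6411] w 4.747880743541461e-05 tips 0.014
pivot pred 281.8319153231691 146.42224063847988
```

View pics/w3.png

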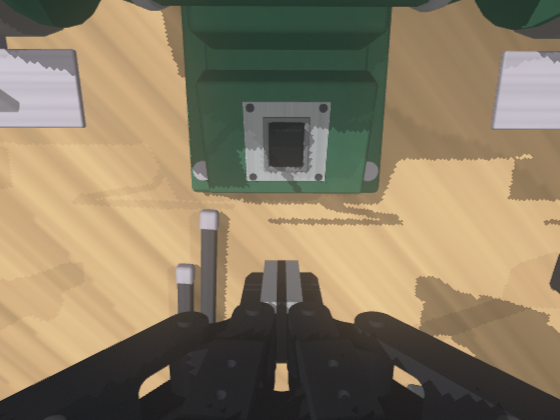

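The wrist view shows the console plate. The rocker frame spans rows 118–169 and is centred at about (286,144). The grinder looks square to the tool.

```bash
python3 - <<'E'
from h import *
q=plane("wrist",(286,144),.055);print(q)
piv=(q[:2]+2*0+np.array([.574,.2955]))/2;e=np.array([np.cos(np.radians(48.4)),np.sin(np.radians(48.4))])
print(piv);t=piv+.002*e
to(t[0],t[1],.074,48.4)
E
```

```text
[0.5773 0.2947 0.055 ]
[0.5757 0.2951]
t 9.15 tcp [0.545  0.2659 0.2004] xyaw 48.36922543922529 z [ 0.0002 -0.0008 -1.    ] F [ 1.0534  0.1074 -0.6212] w -0.0001331847737259112 tips 0.014
shift cm [ 4.426   0.3467 12.6348] twist -0.03077456077471652
```

Request:
{"op": "move_arm", "data": {"rows": [2.2,0.2,2,0,4.4,0.35,4,0,4.4,0.35,8,0,4.4,0.35,10.5,0,4.4,0.35,11.5,0,4.4,0.35,11.8,0,4.4,0.35,12.1,0,4.4,0.35,12.4,0,4.4,0.35,12.6,0,4.4,0.35,12.6,0]}}

```text
clock: 10.4
tcp_pos: [0.5767, 0.298, 0.0745]
orientation: [2.865, 1.29, 0.001]
contact_force: [-0.1, 0.2, 2.1]
grip_width: 0.0001
gripper_force: 0.8
```

Request:
{"op": "move_arm", "data": {"rows": [0,0,0.1,0,0,0,0.2,0,0,0,0.2,0]}}

```text
clock: 10.78
tcp_pos: [0.5769, 0.2982, 0.0741]
orientation: [2.864, 1.289, 0.002]
contact_force: [-3.0, -2.4, 13.0]
grip_width: 0.0003
gripper_force: 7.3
```

Request:
{"op": "move_arm", "data": {"rows": [0,0,-3,0,0,0,-7,0,-2,0,-12.8,0,-4.4,-0.3,-12.8,0,-4.4,-0.3,-12.8,0,-4.4,-0.3,-12.8,0]}}

```text
clock: 11.52
tcp_pos: [0.5452, 0.2671, 0.1997]
orientation: [-2.865, -1.29, 0.001]
contact_force: [-0.9, 0.7, -0.2]
grip_width: -0.0003
gripper_force: 0.0
```

```bash
python3 - <<'E'
from h import *
st();w=r.grab_frame("wrist")[90:200,230:340];o=cv2.imread("pics/w3.png")[90:200,230:340]
cv2.imwrite("pics/w4.png",cv2.convertScaleAbs(np.hstack([cv2.resize(i,(400,400),interpolation=2) for i in(o,w)]),alpha=1.8,beta=10))
E
```

```text
t 11.525 tcp [0.5452 0.2671 0.1997] xyaw 48.46950784431801 z [-0.0007 -0.0003 -1.    ] F [-0.9337  0.6781 -0.2399] w -0.0003028602749060711 tips 0.014
```

View pics/w4.png

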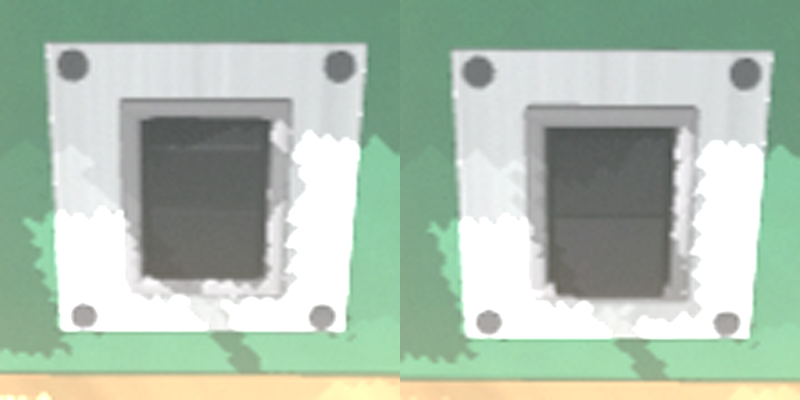

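Comparing before and after, the upper half was raised and is now flat, with the lower half raised, so the grinder is on. The arm is clear, so I'm handing in.

```bash
python3 -c "
from bench import r
print(r.hand_in())"
```

```text
the job is handed in; nothing more can be done
None
```

I handed the job in at about 11.5 s: strip rocker on, start button pushed fully in and released, then grinder rocker on. Wrist pictures show both rockers over; the start button was checked by press force only. The arm was clear of everything, and no score was returned.

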